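# Pack the tool chest by kind

### The arm

A 7-joint arm with a two-finger parallel gripper is mounted at the origin on the work surface. World frame = base frame: x ahead of the robot, y to its left, z up, the work surface at z = 0. Lengths are in m, angles in degrees, forces in N, time in s.
With the tool pointing down it reaches from about 0.425 to 0.875 m from the base axis. Payload 4.7 kg.
Tool frame: the origin (TCP) lies between the finger pads; the fingertips stand env.tip_reach ahead of it and the grasp point (between the pads) lies 2 mm behind it (env.tip_reach is the distance from the TCP to the fingertips, in m); z points along the fingers, y is the line along which they close (so a half turn about z gives the same grasp; the last joint's range is limited). The gripper opens to 87 mm and grips with 3 to 60 N. Pads are 19 mm wide; open, the fingers measure 117 mm over their backs; the gripper's body (75 mm by 190 mm) begins 51 mm behind the grasp point.
Start: joints at [73.23, 18.392, -4.016, 83.108, 1.295, 78.541, -3.26], TCP at [0.196, -0.62, 0.24] pointing down, gripper open.
Joint ranges: [-163.93, 163.93], [-17.29, 119.83], [-79.2, 71.16], [3.27, 140.29], [-89.18, 269.18], [5.43, 117.66], [-154.24, 154.24]. Speed limits (degrees/s): [147.25, 147.25, 180, 180, 180, 180, 180].

### API

Orientations are given as [roll, pitch, yaw] about the fixed x, y, z axes, in that order (R = Rz(yaw) Ry(pitch) Rx(roll)).
In Python, from cell import env gives the robot as it stands.
- The arm moves only by the tool steer_hand, called after "Emit:" as name([rows], argument=value, ...), one row to a line, values as JSON. Schema: {"type":"object","properties":{"segments":{"type":"array","items":{"type":"array","items":{"type":"number"},"minItems":5,"maxItems":5},"minItems":1,"maxItems":8},"grip_force":{"type":"number"},"only":{"type":"string"},"quiet":{"type":"boolean"},"lines":{"type":"string"}},"required":["segments"],"additionalProperties":false}. segments is a list of rows, 1 to 8 of them, each of 5 numbers: dx, dy, dz in cm, then a turn about the tool's z in units of 10 degrees, then the finger opening in m; each row is the pose to reach, as a shift and turn from the pose commanded when the call began, along the tool's axes at that moment; what a row does not reach only later rows make up. A row lasts 1/12 s, in which the tool goes at most 0.0417 m and 7.16 degrees, less where a joint would pass 70% of its speed; a pose out of reach is approached as far as the arm can. The fingers move at their own pace and stop on an object; grip_force is the grip in N (left out, the last holds). Time passes only in rows, so rows that do not move let the fingers close. The tool returns the time, the measured TCP pose, the force, the opening and the grip force at its end. only (a regular expression) keeps the lines of the reply that match it, lines (a string "A,B") keeps lines A to B, and quiet returns only ok. Input that does not fit is refused with a message, and nothing moves.
- env.get_obs(): the state, without advancing time (a new reading comes with each control period).
- env.read_camera(name): name is "side" or "top"; returns a dict with "color" (400x640x3 uint8, blue, green, red), "fx", "fy", "cx", "cy" (pixels), "world_from_camera" (4x4, takes a point from camera to world coordinates). Camera axes: x right, y down, z forward; pixel columns grow to the right and rows downward; lengths in m; the calibration is good to about 2 mm. A picture is of the moment at which its call begins. There is no depth.
- env.sign_off(): hands the job in; it is judged then, once.
The state is a dict: "time_s": time; "qpos": joint angles; "joint_velocities": joint speeds; "effort": joint torques, N m; "tool_pos": TCP position; "tool_rot": TCP orientation; "force": force on the tool from outside, world axes, zero at the start; "wrist_torque": the same for the moment, N m; "grip_width": finger opening in m; "grasp_force": force on a finger pad.
Only numpy, scipy, OpenCV 4.12 (cv2) and the standard library are available. Lean on these libraries where they do the work, as an engineer would, in place of code of your own. Each camera call takes 0.05 s, during which the arm holds its last target. There are 200 camera calls.

### The job

Move the box of screws from the chest's lid into the blue tray, then open the lid fully until it rests against its stop. Pack every battery pack and drill-bit case lying on the bench into the chest, each in the bay that already holds one of its kind, leaving those two where they lie, then shut the lid completely. Leave everything else on the bench where it is.

Things in the scene. Friction and masses are not known exactly. Their poses are not given: they have to be found in the camera images.
- chest: red tool chest fixed to the bench, 232 (x) x 318 (y) x 90 mm high, walls, floor and divider 6 mm; origin at the centre of its underside, x points away from the robot to the hinge. A 77 mm high divider at y = 0 parts it into a +y and a -y bay, each 220 (x) x 150 (y) mm inside. One bay holds battery0, the other case0, each 72 mm to the hinge side of the middle, long side along y
- lid (a joint): lid angle, rad: 0 shut, 1.70 fully open against its stop, leaning slightly back. The lid is a red plate 232 x 318 x 8 mm, 0.4 kg, hinged on the chest's far (+x) rim and opening upward and away from the robot; the hinge is stiff, so it stays wherever it is left; moving its free edge takes up to 7 N
- lid_hinge (a point): middle of the hinge line (90.5 mm above the bench) on the chest's far rim; the line runs along the chest's y. With the lid shut the plate reaches from here 232 mm towards the robot, its underside at this height, its top 8 mm higher
- lid_handle (a point): middle of the steel bar handle on the lid's top: bar 100 mm long along the chest's y, about 10 mm thick, standing 35 mm off the lid's top face, 30 mm from the lid's free edge (so 202 mm from the hinge and 43 mm above the lid's underside); moves with the lid
- screwbox: orange box of screws, 55 (its x) x 85 (its y) x 45 mm high, 0.3 kg, standing loose on the chest's lid at the start; origin at the centre of its underside, z up
- tray: shallow blue tray fixed to the bench, 150 (its x) x 130 (its y) mm, 20 mm high, walls and floor 4 mm; origin at the centre of its underside
- battery0: cordless-tool battery pack: black block with a yellow top, 50 (its x) x 100 (its y) x 45 mm high, 0.35 kg; origin at the centre of its underside, z up; the one already in the chest
- case0: green drill-bit case with a clear window on top, 50 (its x) x 110 (its y) x 30 mm high, 0.25 kg; origin at the centre of its underside, z up; the one already in the chest
- battery1: cordless-tool battery pack: black block with a yellow top, 50 (its x) x 100 (its y) x 45 mm high, 0.35 kg; origin at the centre of its underside, z up; to be packed (absent in some starts)
- battery2: cordless-tool battery pack: black block with a yellow top, 50 (its x) x 100 (its y) x 45 mm high, 0.35 kg; origin at the centre of its underside, z up; to be packed (absent in some starts)
- case1: green drill-bit case with a clear window on top, 50 (its x) x 110 (its y) x 30 mm high, 0.25 kg; origin at the centre of its underside, z up; to be packed (absent in some starts)
- case2: green drill-bit case with a clear window on top, 50 (its x) x 110 (its y) x 30 mm high, 0.25 kg; origin at the centre of its underside, z up; to be packed (absent in some starts)
- wrench: a loose steel wrench on the far right of the bench; a bystander, leave alone
- screwdriver: a loose screwdriver at the robot's right; a bystander, leave alone
- tape: a small roll of blue tape, 60 mm across, 20 mm high, lying among the things to pack; a bystander, leave alone
- mug: a white mug, 80 mm across, 90 mm high; a bystander, leave alone
- oil: a blue bottle with a red cap, 60 mm across, 160 mm high; a bystander, leave alone
- paint_tin: a paint tin, 90 mm across, 100 mm high; a bystander, leave alone
- hammer: a hammer on the far side of the bench; a bystander, leave alone

How it is judged (in metres and radians):
On the way, in this order (a step that is already met when the one before it is completed fails the run):
1. the box of screws stands released in the tray (x of screwbox in the frame of tray between -0.06 and 0.06 m and y of screwbox in the frame of tray between -0.05 and 0.05 m and z of screwbox in the frame of tray below 0.02 m and contact force between the fingers and screwbox below 0.2 N and linear speed of screwbox below 0.05 m/s), for 0.2 s.
2. the lid is open against its stop (value of joint lid above 1.63 rad), for 0.2 s.
3. every battery pack and case on the bench has been packed and released in the bay of its kind ((((x of battery0 in the frame of chest between -0.115 and 0.115 m and y of battery0 in the frame of chest between 0.01 and 0.156 m and z of battery0 in the frame of chest between -0.005 and 0.07 m) and (x of case0 in the frame of chest between -0.115 and 0.115 m and y of case0 in the frame of chest between -0.156 and -0.01 m and z of case0 in the frame of chest between -0.005 and 0.07 m) and (x of battery1 in the frame of chest between -0.115 and 0.115 m and y of battery1 in the frame of chest between 0.01 and 0.156 m and z of battery1 in the frame of chest between -0.005 and 0.07 m) and (x of battery2 in the frame of chest between -0.115 and 0.115 m and y of battery2 in the frame of chest between 0.01 and 0.156 m and z of battery2 in the frame of chest between -0.005 and 0.07 m) and (x of case1 in the frame of chest between -0.115 and 0.115 m and y of case1 in the frame of chest between -0.156 and -0.01 m and z of case1 in the frame of chest between -0.005 and 0.07 m) and (x of case2 in the frame of chest between -0.115 and 0.115 m and y of case2 in the frame of chest between -0.156 and -0.01 m and z of case2 in the frame of chest between -0.005 and 0.07 m)) or ((x of battery0 in the frame of chest between -0.115 and 0.115 m and y of battery0 in the frame of chest between -0.156 and -0.01 m and z of battery0 in the frame of chest between -0.005 and 0.07 m) and (x of case0 in the frame of chest between -0.115 and 0.115 m and y of case0 in the frame of chest between 0.01 and 0.156 m and z of case0 in the frame of chest between -0.005 and 0.07 m) and (x of battery1 in the frame of chest between -0.115 and 0.115 m and y of battery1 in the frame of chest between -0.156 and -0.01 m and z of battery1 in the frame of chest between -0.005 and 0.07 m) and (x of battery2 in the frame of chest between -0.115 and 0.115 m and y of battery2 in the frame of chest between -0.156 and -0.01 m and z of battery2 in the frame of chest between -0.005 and 0.07 m) and (x of case1 in the frame of chest between -0.115 and 0.115 m and y of case1 in the frame of chest between 0.01 and 0.156 m and z of case1 in the frame of chest between -0.005 and 0.07 m) and (x of case2 in the frame of chest between -0.115 and 0.115 m and y of case2 in the frame of chest between 0.01 and 0.156 m and z of case2 in the frame of chest between -0.005 and 0.07 m))) and contact force between the fingers and battery1 below 0.2 N and contact force between the fingers and battery2 below 0.2 N and contact force between the fingers and case1 below 0.2 N and contact force between the fingers and case2 below 0.2 N), for 0.3 s.
At the end, for the whole second after the job is handed in: Each battery pack and case lies within the bay of its kind, origin under 70 mm above the chest's underside; lid below 0.05 rad; box of screws in the tray (origin within 60 mm in x, 50 mm in y of its middle, under 20 mm up); all at rest ((((x of battery0 in the frame of chest between -0.115 and 0.115 m and y of battery0 in the frame of chest between 0.01 and 0.156 m and z of battery0 in the frame of chest between -0.005 and 0.07 m) and (x of case0 in the frame of chest between -0.115 and 0.115 m and y of case0 in the frame of chest between -0.156 and -0.01 m and z of case0 in the frame of chest between -0.005 and 0.07 m) and (x of battery1 in the frame of chest between -0.115 and 0.115 m and y of battery1 in the frame of chest between 0.01 and 0.156 m and z of battery1 in the frame of chest between -0.005 and 0.07 m) and (x of battery2 in the frame of chest between -0.115 and 0.115 m and y of battery2 in the frame of chest between 0.01 and 0.156 m and z of battery2 in the frame of chest between -0.005 and 0.07 m) and (x of case1 in the frame of chest between -0.115 and 0.115 m and y of case1 in the frame of chest between -0.156 and -0.01 m and z of case1 in the frame of chest between -0.005 and 0.07 m) and (x of case2 in the frame of chest between -0.115 and 0.115 m and y of case2 in the frame of chest between -0.156 and -0.01 m and z of case2 in the frame of chest between -0.005 and 0.07 m)) or ((x of battery0 in the frame of chest between -0.115 and 0.115 m and y of battery0 in the frame of chest between -0.156 and -0.01 m and z of battery0 in the frame of chest between -0.005 and 0.07 m) and (x of case0 in the frame of chest between -0.115 and 0.115 m and y of case0 in the frame of chest between 0.01 and 0.156 m and z of case0 in the frame of chest between -0.005 and 0.07 m) and (x of battery1 in the frame of chest between -0.115 and 0.115 m and y of battery1 in the frame of chest between -0.156 and -0.01 m and z of battery1 in the frame of chest between -0.005 and 0.07 m) and (x of battery2 in the frame of chest between -0.115 and 0.115 m and y of battery2 in the frame of chest between -0.156 and -0.01 m and z of battery2 in the frame of chest between -0.005 and 0.07 m) and (x of case1 in the frame of chest between -0.115 and 0.115 m and y of case1 in the frame of chest between 0.01 and 0.156 m and z of case1 in the frame of chest between -0.005 and 0.07 m) and (x of case2 in the frame of chest between -0.115 and 0.115 m and y of case2 in the frame of chest between 0.01 and 0.156 m and z of case2 in the frame of chest between -0.005 and 0.07 m))) and value of joint lid below 0.05 rad and velocity of joint lid below 0.05 rad/s and x of screwbox in the frame of tray between -0.06 and 0.06 m and y of screwbox in the frame of tray between -0.05 and 0.05 m and z of screwbox in the frame of tray below 0.02 m and linear speed of each of battery1, battery2, case1, case2, screwbox below 0.05 m/s); the robot touches nothing.
It fails at once if a bystander was moved more than 60 mm (distance of any of wrench, screwdriver, tape, mug, oil, paint_tin, hammer from where it was at the start of the episode above 0.06 m).
It fails at once if the battery pack or case already in the chest was taken from its place (moved more than 130 mm) (distance of any of battery0, case0 from where it was at the start of the episode above 0.13 m).
Of battery1, battery2, case1, case2 only 3 to 4 are there at a start; the rules pass over those that are not, and their reading is None.
At some moment in a run one of battery1, battery2, case1, case2 may be knocked a few centimetres aside while the robot is not near it.
Once in a run the grip may slacken for a moment while it holds something.
It also fails if it takes over 210 s, if anything falls off the work surface, if the arm or the gripper's body presses on something with over 40 N, if the wrist force passes 120 N, or if a joint passes its speed limit or range.

## Working session

There is one attempt and no reset: what is moved stays moved. The work goes in short steps, Python scripts to look and compute and a tool call to move; the robot and the scene stay as the last step left them, time stands still between calls to the robot, and variables do not carry over. Pictures are saved under pics/ and viewed, at most 14 in all, crops included, and the job is handed in when it is done.

```bash
ls; mkdir -p pics; python3 - <<'E'
from cell import env
import cv2
o=env.get_obs();print(o['time_s'],o['tool_pos'],o['tool_rot'],o['grip_width'],env.tip_reach)
for n in('top','side'):
    c=env.read_camera(n);cv2.imwrite(f'pics/{n}0.png',c['color']);print(c['fx'],c['fy'],c['cx'],c['cy'],c['world_from_camera'].round(4).tolist())
E
```

```text
cell.py
pics
0.0 [ 0.19608052 -0.61916954  0.23844532] [-1.79889597e+02  4.84588032e-03  1.75777342e+01] 0.08668869067802043 0.017
386.7951124583826 386.7951124583826 321.1988607201415 195.98236602536508 [[0.0002, -0.9962, 0.0867, 0.4662], [-0.9999, -0.0011, -0.0101, -0.0485], [0.0101, -0.0867, -0.9962, 1.1209], [0.0, 0.0, 0.0, 1.0]]
400.0784030465393 400.0784030465393 318.2522445425378 195.9227936076431 [[-0.803, -0.4409, 0.401, 0.081], [-0.5959, 0.6006, -0.5331, 0.5708], [-0.0058, -0.667, -0.745, 0.9707], [0.0, 0.0, 0.0, 1.0]]
```
View pics/top0.png

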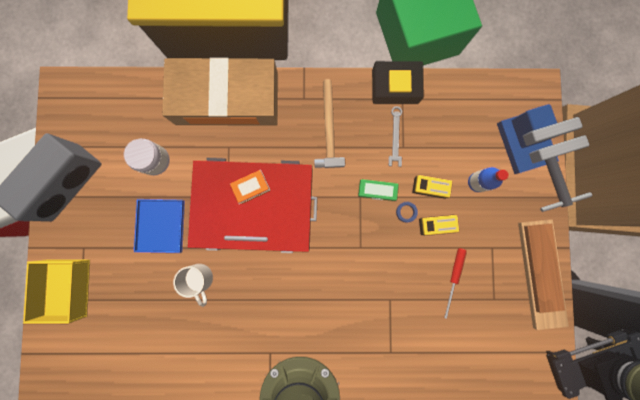

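View pics/side0.png

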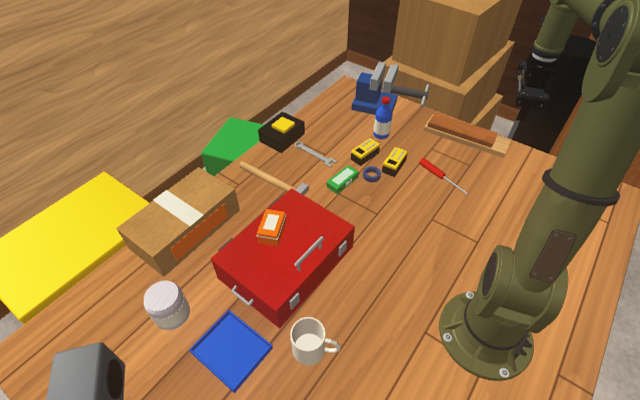

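The top view shows the red chest at about (251,206), the screw box on the lid at (250,186) and the handle at (245,239). The tray is at (160,226), one case at (379,189), batteries at (433,186) and (440,225), and the tape at (406,212). Three items are to be packed. Next I fit box silhouettes to get poses.

```bash
cat > h.py <<'E'
import cv2,numpy as np
from cell import env
from scipy.optimize import minimize
from scipy.spatial.transform import Rotation as R
def proj(c,P):
    T=np.linalg.inv(c['world_from_camera']);p=np.c_[P,np.ones(len(P))]@T[:3].T
    return np.c_[c['fx']*p[:,0]/p[:,2]+c['cx'],c['fy']*p[:,1]/p[:,2]+c['cy']]
def unproj(c,uv,z):
    M=c['world_from_camera'];d=M[:3,:3]@[(uv[0]-c['cx'])/c['fx'],(uv[1]-c['cy'])/c['fy'],1]
    return M[:3,3]+d*(z-M[2,3])/d[2]
def mask(c,lo,hi,roi=None):
    m=cv2.inRange(cv2.cvtColor(c['color'],cv2.COLOR_BGR2HSV),lo,hi)
    if roi:
        k=np.zeros_like(m);k[roi[1]:roi[3],roi[0]:roi[2]]=255;m&=k
    return m
def blobs(m,n):
    cs=cv2.findContours(m,cv2.RETR_EXTERNAL,cv2.CHAIN_APPROX_NONE)[0]
    return sorted(cs,key=cv2.contourArea)[::-1][:n]
S=8
def draw(pts,sh):
    im=np.zeros(sh,np.uint8);cv2.fillConvexPoly(im,cv2.convexHull(np.round(pts*S).astype(np.int32)),1);return im
def fit(c,cnt,size,z0,z1,yaw0=None):
    """pose (x,y,yaw deg) of a box silhouette size(x,y), z0..z1, on hull of contour"""
    h=cv2.convexHull(cnt).reshape(-1,2).astype(float)
    q=np.vstack([h+[a,b] for a in(-.4,.4) for b in(-.4,.4)])
    o=q.min(0)-15;sh=tuple(int(v) for v in ((q.max(0)-q.min(0)+30)*S)[::-1]);A=draw(q-o,sh)
    def model(p):
        ca,sa=np.cos(p[2]),np.sin(p[2]);X=np.array([(i*size[0]/2,j*size[1]/2) for i in(-1,1) for j in(-1,1)])@np.array([[ca,sa],[-sa,ca]])+p[:2]
        return np.vstack([np.c_[X,np.full(4,z)] for z in(z0,z1)])
    def cost(p):
        B=draw(proj(c,model(p))-o,sh);return 1-(A&B).sum()/(A|B).sum()
    w=unproj(c,h.mean(0),z1)[:2];best=None
    for y in ([yaw0] if yaw0 is not None else range(-90,90,30)):
        x0=np.r_[w,np.radians(y)];r=minimize(cost,x0,method='Nelder-Mead',options=dict(initial_simplex=x0+np.array([[0,0,0],[.015,0,0],[0,.015,0],[0,0,.3]])))
        if best is None or r.fun<best.fun:best=r
    return np.r_[best.x[:2].round(4),(np.degrees(best.x[2])+90)%180-90,1-best.fun].round(4)
def tool(target,yaw=None):
    """shift in tool axes and turn from the current TCP (measured) to target"""
    o=env.get_obs();r=R.from_euler('xyz',o['tool_rot'],degrees=True)
    print('t',round(o['time_s'],2),'pos',o['tool_pos'].round(4),'rot',o['tool_rot'].round(2))
    d=r.inv().apply(np.array(target)-o['tool_pos']);
    t=None if yaw is None else [round(((-(yaw-o['tool_rot'][2])+90)%180)-90,2)]
    print('shift',d.round(4),'turn',t)
Y=((22,120,120),(34,255,255));G=((50,90,60),(85,255,255));O=((8,150,150),(18,255,255));RED=((0,150,60),(5,255,255));B=((105,150,60),(125,255,255))
E
python3 - <<'E'
from h import *
c=env.read_camera('top');s=env.read_camera('side')
print('chest',fit(c,blobs(mask(c,*RED,(170,140,330,260)),1)[0],(.232,.318),0,.0985,0))
print('tray',fit(c,blobs(mask(c,*B,(120,180,190,270)),1)[0],(.15,.13),0,.02,0))
print('screw',fit(c,blobs(mask(c,*O,(190,150,310,250)),1)[0],(.055,.085),.0985,.1435))
for b in blobs(mask(c,*Y,(340,150,480,260)),2):print('bat',cv2.contourArea(b),fit(c,b,(.05,.1),.040,.045))
print('case',fit(c,blobs(mask(c,*G,(340,150,480,260)),1)[0],(.05,.11),0,.03))
print('handle',unproj(c,(246,238.5),.1385),unproj(c,(225,238),.1385),unproj(c,(267,239),.1385))
for n,u,z in(('tape',(406,212),.02),('oil',(490,182),.16),('mug',(195,280),.09),('hammerhead',(329,162),.02),('tin',(143,153),.1)):print(n,unproj(c,u,z).round(3))
E
```

```text
chest [ 0.5304  0.13   -1.9992  0.9933]
tray [ 0.4792  0.4044 -0.5321  0.9166]
screw [ 0.5791  0.1287 24.1548  0.9167]
bat 547.0 [ 0.5892 -0.3742 -9.3932  0.9707]
bat 539.5 [ 0.4806 -0.391   5.3313  0.9474]
case [ 0.5805 -0.2206 -5.4936  0.9083]
handle [0.44392445 0.13111032 0.1385    ] [0.44517945 0.18393642 0.1385    ] [0.44266836 0.07823826 0.1385    ]
tape [ 0.516 -0.302  0.02 ]
oil [ 0.586 -0.482  0.16 ]
mug [0.335 0.271 0.09 ]
hammerhead [ 0.66  -0.082  0.02 ]
tin [0.669 0.416 0.1  ]
```

```bash
python3 - <<'E'
from h import *
c=env.read_camera('top');im=cv2.resize(c['color'],None,fx=4,fy=4,interpolation=cv2.INTER_CUBIC)
def ov(p,s,zs):
    a=np.radians(p[2]);Rm=np.array([[np.cos(a),-np.sin(a)],[np.sin(a),np.cos(a)]])
    for z in zs:
        X=np.array([(i*s[0]/2,j*s[1]/2) for i,j in((-1,-1),(1,-1),(1,1),(-1,1))])@Rm.T+p[:2]
        cv2.polylines(im,[np.round((proj(c,np.c_[X,np.full(4,z)])+.5)*4).astype(int)],True,(255,0,255) if z==zs[-1] else (255,255,0),1)
ov((.5304,.13,-2),(.232,.318),(0,.0985));ov((.4792,.4044,-.5),(.15,.13),(0,.02));ov((.5791,.1287,24.15),(.055,.085),(.0985,.1435))
ov((.5892,-.3742,-9.4),(.05,.1),(0,.045));ov((.4806,-.391,5.3),(.05,.1),(0,.045));ov((.5805,-.2206,-5.5),(.05,.11),(0,.03))
a=im[560:1040,500:1280];b=im[620:1020,1380:2000]
cv2.imwrite('pics/a.png',a);cv2.imwrite('pics/b.png',b)
m=mask(c,(0,0,150),(180,60,255),(225,165,275,205));k=blobs(m,1)[0];M=cv2.moments(k);u=(M['m10']/M['m00'],M['m01']/M['m00']);print(u,unproj(c,u,.1435))
E
```

```text
(248.57392102846646, 185.9550045913682) [0.57660083 0.12593092 0.1435    ]
```

View pics/a.png

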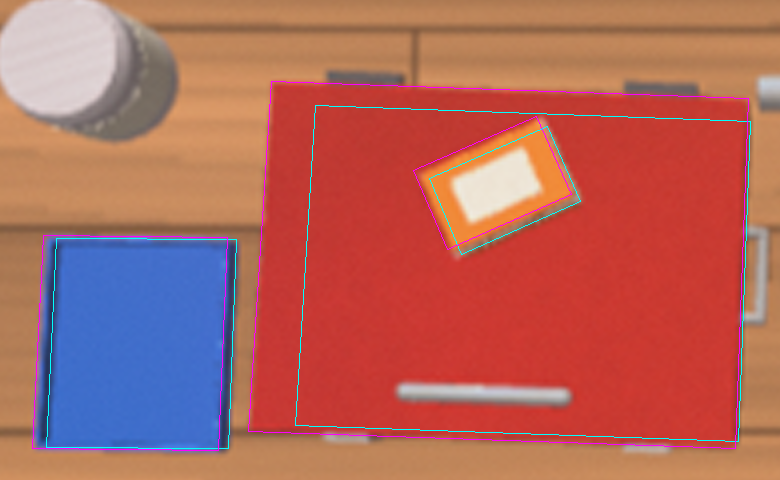

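View pics/b.png

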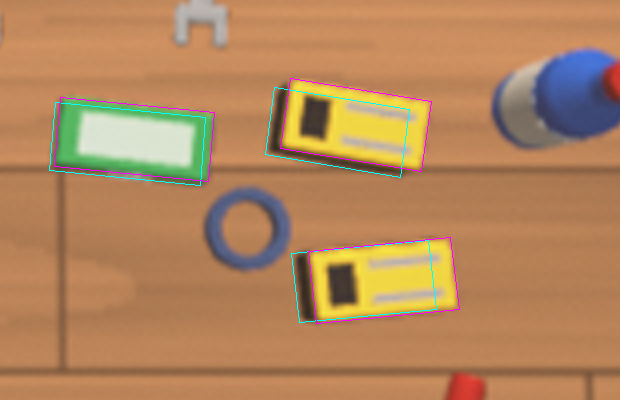

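The overlays match the image. Grasping the screw box needs tool yaw of about 114° (box yaw 24°).

```bash
python3 - <<'E'
from h import *
tool((.577,.1265,.25),113.5)
E
```

```text
t 0.25 pos [ 0.1962 -0.6194  0.239 ] rot [-179.95    0.     17.58]
shift [ 0.5883 -0.5961 -0.0105] turn [np.float64(84.08)]
```

The manual's scale: shifts go in cm and turns go in units of 10 degrees. Converting my numbers, -0.23 m is -23, 0.23 m is 23, -56 degrees is -5.6.

Emit:
steer_hand([
  [3,-3,-1,-0.7,0.085],
  [6,-6,-1,-1.4,0.085],
  [9,-9,-1,-2.1,0.085],
  [12,-12,-1,-2.8,0.085],
  [15,-15,-1,-3.5,0.085],
  [18,-18,-1,-4.2,0.085],
  [21,-21,-1,-4.9,0.085],
  [23,-23,-1,-5.6,0.085],
], grip_force=15)

```text
time_s: 0.92
tool_pos: [0.3473, -0.3279, 0.2497]
tool_rot: [180.0, 0.0, 74.0]
force: [1.2, -0.5, 0.3]
grip_width: 0.0848
grasp_force: 0.0
```

```bash
python3 - <<'E'
from h import *
tool((.577,.1265,.25),113.5)
E
```

```text
t 0.92 pos [ 0.3473 -0.3279  0.2497] rot [1.7998e+02 1.0000e-02 7.4030e+01]
shift [ 5.001e-01  9.580e-02 -3.000e-04] turn [np.float64(-39.47)]
```

Emit:
steer_hand([
  [4,0.8,0,-0.6,0.085],
  [8,1.5,0,-1.2,0.085],
  [12,2.3,0,-1.8,0.085],
  [16,3.1,0,-2.4,0.085],
  [20,3.8,0,-3,0.085],
  [24,4.6,0,-3.6,0.085],
  [28,5.4,0,-3.95,0.085],
  [32,6.1,0,-3.95,0.085],
])

```text
time_s: 1.58
tool_pos: [0.4956, -0.0394, 0.2499]
tool_rot: [180.0, 0.1, 113.2]
force: [0.5, 0.2, -0.1]
grip_width: 0.085
grasp_force: 0.0
```

```bash
python3 - <<'E'
from h import *
tool((.577,.1265,.25),113.5)
E
```

```text
t 1.58 pos [ 0.4956 -0.0394  0.2499] rot [1.7997e+02 7.0000e-02 1.1322e+02]
shift [ 0.1204  0.1402 -0.0002] turn [np.float64(-0.28)]
```

Emit:
steer_hand([
  [3,3.5,0,0,0.085],
  [6,7,0,0,0.085],
  [9,10.5,0,0,0.085],
  [12,14,0,0,0.085],
  [12,14,0,0,0.085],
  [12,14,0,0,0.085],
  [12,14,0,0,0.085],
])

```text
time_s: 2.17
tool_pos: [0.5765, 0.1252, 0.2491]
tool_rot: [-179.9, -0.0, 113.2]
force: [0.2, -0.3, -0.4]
grip_width: 0.0852
grasp_force: 0.0
```

```bash
python3 - <<'E'
from h import *
tool((.577,.1265,.124),113.5)
E
```

```text
t 2.17 pos [0.5765 0.1252 0.2491] rot [-1.7995e+02 -5.0000e-02  1.1324e+02]
shift [0.0009 0.0011 0.1251] turn [np.float64(-0.26)]
```

Converted, 0.125 m is 12.5, 0.11 m is 11.

Emit:
steer_hand([
  [0.1,0.1,4,0,0.085],
  [0.1,0.1,8,0,0.085],
  [0.1,0.1,11,0,0.085],
  [0.1,0.1,12.5,0,0.085],
  [0.1,0.1,12.5,0,0.085],
  [0.1,0.1,12.5,0,0.04],
  [0.1,0.1,12.5,0,0.04],
  [0.1,0.1,12.5,0,0.04],
], grip_force=25)

```text
time_s: 2.83
tool_pos: [0.5787, 0.1249, 0.1266]
tool_rot: [179.8, 0.1, 113.0]
force: [-0.2, 0.4, 0.7]
grip_width: 0.0727
grasp_force: 0.0
```

Emit:
steer_hand([
  [0,0,0,0,0.04],
  [0,0,0,0,0.04],
  [0,0,0,0,0.04],
  [0,0,0,0,0.04],
])

```text
time_s: 3.17
tool_pos: [0.5771, 0.1251, 0.1254]
tool_rot: [-180.0, 0.1, 113.1]
force: [-4.1, -1.2, 5.5]
grip_width: 0.0549
grasp_force: 24.9
```

Emit:
steer_hand([
  [0,0,-3,0,0.04],
  [0,0,-7,0,0.04],
  [0,0,-11,0,0.04],
  [0,0,-12,0,0.04],
  [0,0,-12,0,0.04],
])

```text
time_s: 3.58
tool_pos: [0.5794, 0.1264, 0.2483]
tool_rot: [179.6, 0.1, 113.1]
force: [0.3, 1.2, -2.5]
grip_width: 0.0548
grasp_force: 24.9
```

```bash
python3 - <<'E'
from h import *
tool((.479,.404,.245),90)
E
```

```text
t 3.58 pos [0.5794 0.1264 0.2483] rot [1.7959e+02 1.1000e-01 1.1309e+02]
shift [0.2947 0.0165 0.0028] turn [np.float64(23.09)]
```

Converted, 0.295 m is 29.5, 0.27 m is 27, 23 degrees is 2.3.

Emit:
steer_hand([
  [3.5,0.2,0,0.3,0.04],
  [7,0.4,0,0.6,0.04],
  [11,0.6,0,1,0.04],
  [15,0.8,0,1.4,0.04],
  [19,1,0,1.8,0.04],
  [23,1.3,0,2.2,0.04],
  [27,1.5,0,2.3,0.04],
  [29.5,1.65,0,2.3,0.04],
])

```text
time_s: 4.25
tool_pos: [0.4728, 0.4071, 0.2419]
tool_rot: [-179.8, -0.0, 90.3]
force: [-0.4, 0.0, -2.0]
grip_width: 0.0551
grasp_force: 24.9
```

Emit:
steer_hand([
  [0,0,0,0,0.04],
  [0,0,0,0,0.04],
  [0,0,0,0,0.04],
])

```text
time_s: 4.5
tool_pos: [0.4769, 0.4019, 0.2422]
tool_rot: [-179.9, 0.2, 90.1]
force: [0.7, -0.2, -2.2]
grip_width: 0.0549
grasp_force: 24.9
```

```bash
python3 - <<'E'
from h import *
tool((.479,.404,.034),90)
E
```

```text
t 4.5 pos [0.4769 0.4019 0.2422] rot [-1.7988e+02  1.6000e-01  9.0070e+01]
shift [0.0027 0.0026 0.2082] turn [np.float64(0.07)]
```

Converted, 0.206 m is 20.6, 0.19 m is 19.

Emit:
steer_hand([
  [0.2,0.2,4,0,0.04],
  [0.2,0.2,8,0,0.04],
  [0.2,0.2,12,0,0.04],
  [0.2,0.2,16,0,0.04],
  [0.2,0.2,19,0,0.04],
  [0.2,0.2,20.6,0,0.04],
  [0.2,0.2,20.6,0,0.04],
  [0.2,0.2,20.6,0,0.04],
])

```text
time_s: 5.17
tool_pos: [0.4795, 0.4031, 0.0374]
tool_rot: [-179.9, 0.1, 89.9]
force: [0.4, 0.1, -1.6]
grip_width: 0.0548
grasp_force: 24.9
```

Emit:
steer_hand([
  [0,0,0.1,0,0.085],
  [0,0,0.1,0,0.085],
  [0,0,0.1,0,0.085],
  [0,0,0.1,0,0.085],
  [0,0,0,0,0.085],
  [0,0,0,0,0.085],
])

```text
time_s: 5.67
tool_pos: [0.4792, 0.4055, 0.0393]
tool_rot: [179.9, -0.0, 90.1]
force: [-0.2, 0.0, 0.1]
grip_width: 0.0824
grasp_force: 0.0
```

Converted, -0.21 m is -21, -0.2 m is -20.

Emit:
steer_hand([
  [0,0,-4,0,0.085],
  [0,0,-8,0,0.085],
  [0,0,-12,0,0.085],
  [0,0,-16,0,0.085],
  [0,0,-20,0,0.085],
  [0,0,-21,0,0.085],
  [0,0,-21,0,0.085],
  [0,0,-21,0,0.05],
])

```text
time_s: 6.33
tool_pos: [0.479, 0.4053, 0.2489]
tool_rot: [179.9, -0.0, 90.1]
force: [-0.5, -0.6, -0.4]
grip_width: 0.0828
grasp_force: 0.0
```

```bash
python3 - <<'E'
from h import *
tool((.444,.132,.24),88)
c=env.read_camera('top');b=blobs(mask(c,*O,(120,170,200,270)),1)
print('screw',fit(c,b[0],(.055,.085),.004,.049))
E
```

```text
t 6.33 pos [0.479  0.4053 0.2489] rot [ 1.7993e+02 -1.0000e-02  9.0080e+01]
shift [-0.2733 -0.0353  0.0088] turn [np.float64(2.08)]
screw [ 0.4827  0.4098 -0.0514  0.7977]
```

Converted, -0.273 m is -27.3, -0.24 m is -24, 2 degrees is 0.2.

Emit:
steer_hand([
  [-4,-0.5,0,0.2,0.04],
  [-8,-1,0,0.2,0.04],
  [-12,-1.5,0,0.2,0.04],
  [-16,-2,0,0.2,0.04],
  [-20,-2.5,0.8,0.2,0.04],
  [-24,-3,0.8,0.2,0.04],
  [-27.3,-3.5,0.8,0.2,0.04],
  [-27.3,-3.5,0.8,0.2,0.04],
])

```text
time_s: 7.05
tool_pos: [0.443, 0.1233, 0.2381]
tool_rot: [-179.8, 0.3, 87.4]
force: [1.2, 0.8, -0.6]
grip_width: 0.0411
grasp_force: 0.0
```

Emit:
steer_hand([
  [0,0,0,0,0.04],
  [0,0,0,0,0.04],
  [0,0,0,0,0.04],
])

```text
time_s: 7.3
tool_pos: [0.4438, 0.1335, 0.2398]
tool_rot: [-179.9, -0.0, 88.2]
force: [0.5, -0.2, -1.0]
grip_width: 0.0403
grasp_force: 0.0
```

```bash
python3 - <<'E'
from h import *
tool((.444,.132,.143),88)
E
```

```text
t 7.3 pos [0.4438 0.1335 0.2398] rot [-1.7991e+02 -4.0000e-02  8.8210e+01]
shift [-0.0016  0.0004  0.0968] turn [np.float64(0.21)]
```

Emit:
steer_hand([
  [0,0,3,0,0.04],
  [0,0,6,0,0.04],
  [0,0,8,0,0.04],
  [0,0,9.7,0,0.04],
  [0,0,9.7,0,0.04],
  [0,0,9.7,0,0.0],
  [0,0,9.7,0,0],
  [0,0,9.7,0,0],
], grip_force=25)

```text
time_s: 7.97
tool_pos: [0.4452, 0.133, 0.1448]
tool_rot: [179.9, -0.0, 88.1]
force: [0.4, -0.1, -0.0]
grip_width: 0.0274
grasp_force: 0.0
```

Emit:
steer_hand([
  [0,0,0,0,0],
  [0,0,0,0,0],
  [0,0,0,0,0],
  [0,0,0,0,0],
])

```text
time_s: 8.3
tool_pos: [0.4421, 0.1325, 0.144]
tool_rot: [-179.7, 0.1, 88.1]
force: [-8.0, 0.7, 7.1]
grip_width: 0.0103
grasp_force: 25.0
```

Emit:
steer_hand([
  [0,0.45,-1.75,0,0],
  [0,1.05,-3.44,0,0],
  [0,1.8,-5.07,0,0],
  [0,2.7,-6.64,0,0],
  [0,3.7,-8.12,0,0],
  [0,4.85,-9.52,0,0],
  [0,4.85,-9.52,0,0],
])

```text
time_s: 8.88
tool_pos: [0.4899, 0.1308, 0.2408]
tool_rot: [-179.5, 0.1, 88.1]
force: [-14.6, -1.5, 12.8]
grip_width: 0.0098
grasp_force: 25.0
```

```bash
python3 - <<'E'
from h import *
o=env.get_obs();print(o['grip_width'],o['grasp_force'],o['wrist_torque'])
for n in('side',):
    c=env.read_camera(n);cv2.imwrite(f'pics/{n}1.png',c['color'])
E
```

```text
0.009797877116165586 25.002732574939728 [-0.47645458  3.45929713 -0.02394618]
```

View pics/side1.png

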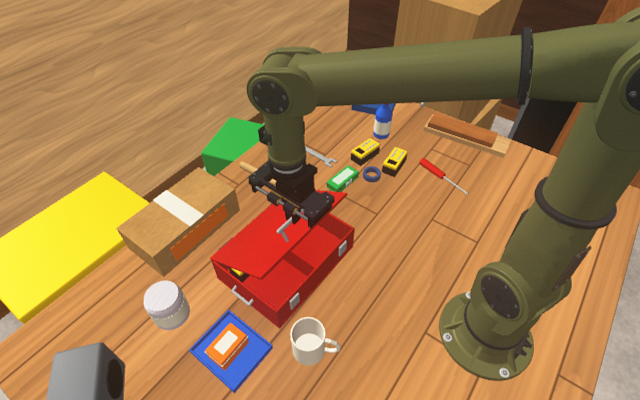

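Converted, -0.0465 m is -4.65, 0.1228 m is 12.28.

Emit:
steer_hand([
  [0,0.97,-1.48,0,0],
  [0,2.34,-2.65,0,0],
  [0,3.8,-3.7,0,0],
  [0,5.36,-4.65,0,0],
  [0,7,-5.45,0,0],
  [0,8.77,-6.1,0,0],
  [0,10.5,-6.6,0,0],
  [0,12.28,-6.95,0,0],
])

```text
time_s: 9.6
tool_pos: [0.6146, 0.1267, 0.3093]
tool_rot: [-179.8, 0.0, 88.1]
force: [-5.3, 0.1, 4.8]
grip_width: 0.021
grasp_force: 2.6
```

Emit:
steer_hand([
  [0,0,0.2,0,0],
  [0,0,0.3,0,0],
  [0,0,0.3,0,0],
], grip_force=25)

```text
time_s: 9.85
tool_pos: [0.6164, 0.126, 0.3066]
tool_rot: [179.8, 0.0, 88.0]
force: [2.1, -0.1, 3.8]
grip_width: 0.0098
grasp_force: 25.0
```

```bash
python3 - <<'E'
from h import *
c=env.read_camera('side');cv2.imwrite('pics/side2.png',cv2.resize(c['color'][100:340,140:440],None,fx=2,fy=2))
E
```

```text
(no output)
```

View pics/side2.png

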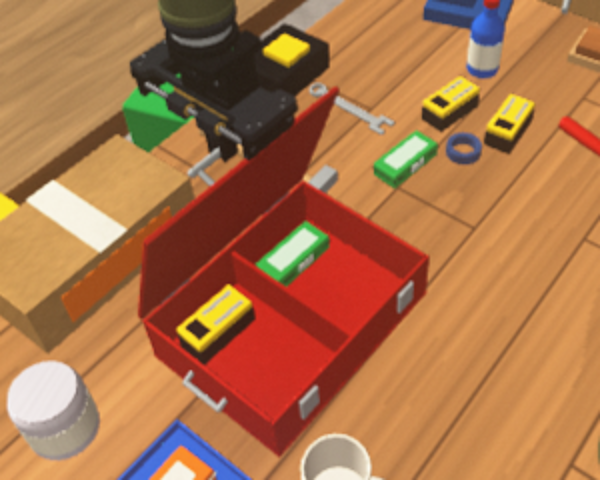

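Converted, 0.007 m is 0.7, 0.104 m is 10.4.

Emit:
steer_hand([
  [0,1.8,-0.1,0,0],
  [0,3.6,-0.1,0,0],
  [0,5.4,0,0,0],
  [0,7.2,0.3,0,0],
  [0,8.9,0.7,0,0],
  [0,9.7,0.9,0,0],
  [0,10.2,1.1,0,0],
  [0,10.4,1.1,0,0],
])

```text
time_s: 10.57
tool_pos: [0.7129, 0.1226, 0.2955]
tool_rot: [-179.1, 0.2, 88.2]
force: [-24.0, -5.4, 13.2]
grip_width: 0.0101
grasp_force: 25.0
```

```bash
python3 - <<'E'
from h import *
o=env.get_obs();print(o['grasp_force'],o['tool_pos'],o['wrist_torque'])
c=env.read_camera('side');cv2.imwrite('pics/side3.png',cv2.resize(c['color'][60:340,140:440],None,fx=2,fy=2))
E
```

```text
25.0036458671093 [0.71285256 0.12259001 0.29554557] [-1.24933581  5.5088529  -0.05508955]
```

View pics/side3.png

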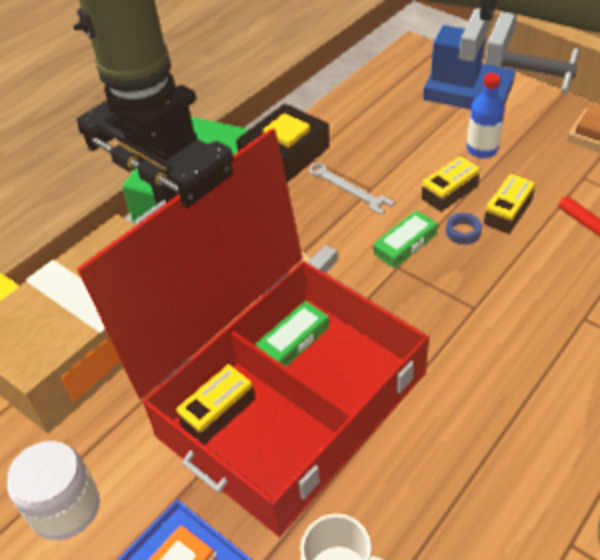

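The lid is against its stop: the bar has travelled 0.271 m, matching 1.70 rad, with 24 N of reaction. I release the bar narrowly and lift away.

Emit:
steer_hand([
  [0,0,0,0,0],
  [0,0,0,0,0],
  [0,-0.3,0,0,0.02],
  [0,-0.3,0,0,0.022],
  [0,-0.3,0,0,0.022],
  [0,-0.3,0,0,0.022],
])

```text
time_s: 11.12
tool_pos: [0.7164, 0.123, 0.294]
tool_rot: [180.0, 0.0, 88.1]
force: [-0.0, 1.0, 0.2]
grip_width: 0.0209
grasp_force: 0.0
```

Emit:
steer_hand([
  [0,0,-1.5,0,0.022],
  [0,0,-3,0,0.022],
  [0,0,-6,0,0.022],
  [0,0,-9,0,0.03],
  [0,0,-11,0,0.05],
  [0,0,-11,0,0.085],
  [0,0,-11,0,0.085],
])

```text
time_s: 11.7
tool_pos: [0.7169, 0.1236, 0.4052]
tool_rot: [179.9, -0.1, 88.1]
force: [-0.3, 0.1, -0.0]
grip_width: 0.0411
grasp_force: 0.0
```

```bash
python3 - <<'E'
from h import *
tool((.60,-.2,.40),88)
c=env.read_camera('top')
for b in blobs(mask(c,*Y,(340,150,480,260)),2):print('bat',cv2.contourArea(b),fit(c,b,(.05,.1),.040,.045))
print('case',fit(c,blobs(mask(c,*G,(340,150,480,260)),1)[0],(.05,.11),0,.03))
E
```

```text
t 11.7 pos [0.7169 0.1236 0.4052] rot [ 1.7986e+02 -7.0000e-02  8.8090e+01]
shift [-0.3273 -0.1061  0.0046] turn [np.float64(0.09)]
bat 546.0 [ 0.4808 -0.3916  4.7461  0.9586]
bat 541.0 [ 0.5897 -0.3747 -9.7056  0.9602]
case [ 0.5805 -0.2206 -5.4936  0.9083]
```

Converted, -0.2 m is -20, -0.04 m is -4, 3 degrees is 0.3.

Emit:
steer_hand([
  [-4,-1,0,0,0.085],
  [-8,-2,0,0,0.085],
  [-12,-4,0,0,0.085],
  [-16,-6,0,0,0.085],
  [-20,-8,0,0.1,0.085],
  [-24,-10,3,0.2,0.085],
  [-28,-11,6,0.3,0.085],
  [-31,-12,10,0.4,0.085],
], grip_force=20)

```text
time_s: 12.42
tool_pos: [0.5936, -0.1614, 0.3299]
tool_rot: [179.9, 0.1, 83.9]
force: [1.8, 0.2, -0.3]
grip_width: 0.0846
grasp_force: 0.0
```

```bash
python3 - <<'E'
from h import *
tool((.58,-.2206,.15),84.5)
E
```

```text
t 12.42 pos [ 0.5936 -0.1614  0.3299] rot [1.7995e+02 9.0000e-02 8.3850e+01]
shift [-0.06   -0.0073  0.18  ] turn [np.float64(-0.65)]
```

Emit:
steer_hand([
  [-4,-0.7,4,0,0.085],
  [-4,-0.7,8,0,0.085],
  [-4,-0.7,12,0,0.085],
  [-4,-0.7,15,0,0.085],
  [-4,-0.7,15,0,0.085],
  [-4,-0.7,15,0,0.085],
])

```text
time_s: 12.92
tool_pos: [0.5817, -0.1968, 0.178]
tool_rot: [-179.6, -0.1, 84.1]
force: [0.5, 0.4, 1.3]
grip_width: 0.0847
grasp_force: 0.0
```

```bash
python3 - <<'E'
from h import *
tool((.5805,-.2206,.022),84.5)
E
```

```text
t 12.92 pos [ 0.5817 -0.1968  0.178 ] rot [-1.7964e+02 -1.1000e-01  8.4070e+01]
shift [-0.0241  0.0023  0.156 ] turn [np.float64(-0.43)]
```

Converted, 0.11 m is 11, 0.09 m is 9.

Emit:
steer_hand([
  [-2,0.2,3,0,0.085],
  [-2.2,0.2,6,0,0.085],
  [-2.2,0.2,9,0,0.085],
  [-2.2,0.2,11,0,0.085],
  [-2.2,0.2,11,0,0.085],
  [-2.2,0.2,11,0,0.085],
])

```text
time_s: 13.42
tool_pos: [0.585, -0.2192, 0.0727]
tool_rot: [179.9, 0.0, 84.1]
force: [0.4, -0.3, 1.1]
grip_width: 0.0852
grasp_force: 0.0
```

```bash
python3 - <<'E'
from h import *
tool((.5805,-.2206,.022),84.5)
E
```

```text
t 13.42 pos [ 0.585  -0.2192  0.0727] rot [1.799e+02 1.000e-02 8.410e+01]
shift [-0.0019 -0.0044  0.0507] turn [np.float64(-0.4)]
```

Emit:
steer_hand([
  [-0.2,-0.3,2.5,0,0.085],
  [-0.2,-0.3,4.8,0,0.085],
  [-0.2,-0.3,5,0,0.085],
  [-0.2,-0.3,5,0,0.085],
  [-0.2,-0.3,5,0,0.03],
  [-0.2,-0.3,5,0,0.03],
  [-0.2,-0.3,5,0,0.03],
], grip_force=25)

```text
time_s: 14.0
tool_pos: [0.5821, -0.2213, 0.0231]
tool_rot: [179.8, 0.1, 84.1]
force: [0.8, 0.4, 0.1]
grip_width: 0.0719
grasp_force: 0.0
```

Emit:
steer_hand([
  [0,0,0,0,0.03],
  [0,0,0,0,0.03],
  [0,0,0,0,0.03],
  [0,0,-3,0,0.03],
  [0,0,-7,0,0.03],
  [0,0,-11,0,0.03],
  [0,0,-15,0,0.03],
  [0,0,-16,0,0.03],
])

```text
time_s: 14.67
tool_pos: [0.5837, -0.2214, 0.1879]
tool_rot: [179.5, 0.2, 84.1]
force: [0.5, -0.2, -1.6]
grip_width: 0.0499
grasp_force: 24.9
```

```bash
python3 - <<'E'
from h import *
a=np.radians(-1.9);p=np.array([.5304,.13])+np.array([[np.cos(a),-np.sin(a)],[np.sin(a),np.cos(a)]])@[-.03,-.078];print(p)
tool((*p,.2),88)
E
```

```text
[0.49783039 0.05303754]
t 14.67 pos [ 0.5837 -0.2214  0.1879] rot [1.7946e+02 1.7000e-01 8.4090e+01]
shift [ 0.2641 -0.1135 -0.014 ] turn [np.float64(-3.91)]
```

Emit:
steer_hand([
  [2,-3.5,0,-0.1,0.03],
  [4,-7,-0.5,-0.2,0.03],
  [6,-10,-1,-0.3,0.03],
  [10,-11.35,-1.2,-0.4,0.03],
  [14,-11.35,-1.2,-0.4,0.03],
  [18,-11.35,-1.2,-0.4,0.03],
  [22,-11.35,-1.2,-0.4,0.03],
  [25,-11.35,-1.2,-0.4,0.03],
])

```text
time_s: 15.33
tool_pos: [0.4925, 0.0432, 0.1925]
tool_rot: [-180.0, -0.0, 88.2]
force: [0.1, -0.6, -2.1]
grip_width: 0.0497
grasp_force: 24.9
```

Emit:
steer_hand([
  [1.5,0,0,0,0.03],
  [1.5,0,0,0,0.03],
  [1.5,0,0,0,0.03],
])

```text
time_s: 15.58
tool_pos: [0.4932, 0.0552, 0.1922]
tool_rot: [-179.9, 0.0, 88.2]
force: [-0.1, -0.3, -2.3]
grip_width: 0.0496
grasp_force: 24.9
```

```bash
python3 - <<'E'
from h import *
tool((.4978,.053,.044),88)
E
```

```text
t 15.58 pos [0.4932 0.0552 0.1922] rot [-1.7992e+02  3.0000e-02  8.8230e+01]
shift [-0.0019  0.0048  0.1482] turn [np.float64(0.23)]
```

Converted, 0.09 m is 9, 0.145 m is 14.5.

Emit:
steer_hand([
  [-0.2,0.5,3,0,0.03],
  [-0.2,0.5,6,0,0.03],
  [-0.2,0.5,9,0,0.03],
  [-0.2,0.5,12,0,0.03],
  [-0.2,0.5,14,0,0.03],
  [-0.2,0.5,14.5,0,0.03],
  [-0.2,0.5,14.5,0,0.03],
  [-0.2,0.5,14.5,0,0.03],
])

```text
time_s: 16.25
tool_pos: [0.4995, 0.0514, 0.0485]
tool_rot: [180.0, 0.0, 88.0]
force: [0.1, 0.6, -1.2]
grip_width: 0.05
grasp_force: 24.9
```

Emit:
steer_hand([
  [0,0,0,0,0.065],
  [0,0,0,0,0.065],
  [0,0,0,0,0.065],
  [0,0,0,0,0.065],
  [0,0,-4,0,0.065],
  [0,0,-8,0,0.065],
  [0,0,-12,0,0.065],
  [0,0,-14,0,0.065],
])

```text
time_s: 16.92
tool_pos: [0.5011, 0.0532, 0.1931]
tool_rot: [179.6, 0.0, 88.1]
force: [2.0, 0.5, 0.1]
grip_width: 0.0649
grasp_force: 0.0
```

```bash
python3 - <<'E'
from h import *
tool((.4806,-.391,.2),95)
E
```

```text
t 16.92 pos [0.5011 0.0532 0.1931] rot [1.796e+02 3.000e-02 8.812e+01]
shift [-0.4446 -0.0059 -0.0067] turn [np.float64(-6.88)]
```

The manual's scale: shifts go in cm and turns go in units of 10 degrees. Converting my numbers, -0.32 m is -32, -0.28 m is -28, -4 degrees is -0.4.

Emit:
steer_hand([
  [-4,0,0,0,0.08],
  [-8,0,0,0,0.085],
  [-12,0,0,0,0.085],
  [-16,0,0,-0.1,0.085],
  [-20,0,0,-0.2,0.085],
  [-24,0,0,-0.3,0.085],
  [-28,0,0,-0.4,0.085],
  [-32,0,0,-0.5,0.085],
])

```text
time_s: 17.58
tool_pos: [0.4879, -0.2695, 0.1887]
tool_rot: [180.0, 0.1, 93.1]
force: [1.1, 0.2, -0.4]
grip_width: 0.085
grasp_force: 0.0
```

Emit:
steer_hand([
  [-4,-0.7,0,-0.1,0.085],
  [-8,-0.7,0,-0.1,0.085],
  [-11,-0.7,0,-0.1,0.085],
  [-11,-0.7,0,-0.1,0.085],
  [-11,-0.7,0,-0.1,0.085],
  [-11,-0.7,0,-0.1,0.085],
])

```text
time_s: 18.08
tool_pos: [0.4875, -0.3767, 0.1881]
tool_rot: [180.0, -0.0, 94.1]
force: [1.1, -0.4, 0.1]
grip_width: 0.0851
grasp_force: 0.0
```

```bash
python3 - <<'E'
from h import *
c=env.read_camera('top')
m=mask(c,*G,(170,140,480,260))
for b in blobs(m,2):print('case',cv2.contourArea(b),fit(c,b,(.05,.11),.0,.036))
for b in blobs(mask(c,*Y,(180,150,480,260)),4):print('bat',cv2.contourArea(b),fit(c,b,(.05,.1),.040,.045))
tool((.4806,-.391,.027),95)
cv2.imwrite('pics/top4.png',c['color'])
E
```

```text
case 589.0 [ 0.5034  0.0504 -2.5957  0.9254]
case 580.0 [ 0.5985  0.0489 -4.3402  0.896 ]
bat 544.0 [ 0.6048  0.2076 -3.881   0.9415]
bat 326.0 [ 0.5902 -0.3699 -9.9148  0.7691]
bat 322.0 [ 0.4798 -0.3837  4.4171  0.7136]
bat 9.0 [  0.4761  -0.3814 -12.0421   0.0497]
t 18.13 pos [ 0.4878 -0.376   0.1882] rot [ 1.7997e+02 -3.0000e-02  9.4200e+01]
shift [-0.0145 -0.0083  0.1612] turn [np.float64(-0.8)]
```

View pics/top4.png

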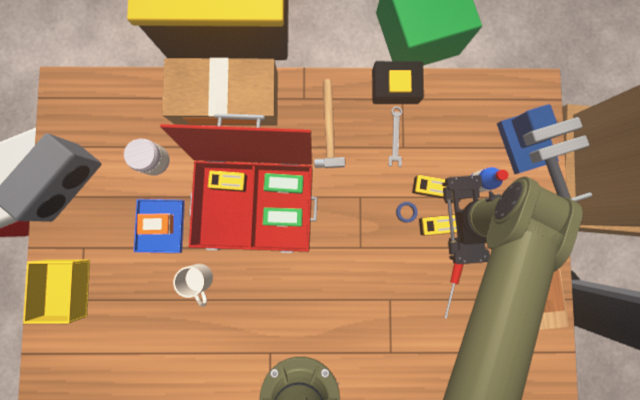

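The picture shows the case released at (282,216) in the right-hand bay beside case0, battery0 in the left-hand bay at (227,181), and the screw box in the tray at (153,224). The two bench batteries have not moved.

Converted, 0.06 m is 6, 0.03 m is 3, -1 degrees is -0.1.

Emit:
steer_hand([
  [-1.45,-0.6,3,-0.1,0.085],
  [-1.45,-0.6,6,-0.1,0.085],
  [-1.45,-0.6,9,-0.1,0.085],
  [-1.45,-0.6,10.5,-0.1,0.085],
  [-1.45,-0.6,10.5,-0.1,0.085],
  [-1.45,-0.6,10.5,-0.1,0.085],
])

```text
time_s: 18.63
tool_pos: [0.4825, -0.3909, 0.0829]
tool_rot: [-180.0, -0.1, 95.2]
force: [0.3, -0.4, 0.6]
grip_width: 0.085
grasp_force: 0.0
```

```bash
python3 - <<'E'
from h import *
tool((.4806,-.391,.030),95)
E
```

```text
t 18.63 pos [ 0.4825 -0.3909  0.0829] rot [-1.7997e+02 -6.0000e-02  9.5210e+01]
shift [ 0.     -0.0019  0.0529] turn [np.float64(0.21)]
```

Emit:
steer_hand([
  [0,-0.1,2.5,0,0.085],
  [0,-0.1,5,0,0.085],
  [0,-0.1,5.3,0,0.085],
  [0,-0.1,5.3,0,0.085],
  [0,-0.1,5.3,0,0.03],
  [0,-0.1,5.3,0,0.03],
  [0,-0.1,5.3,0,0.03],
  [0,-0.1,5.3,0,0.03],
], grip_force=30)

```text
time_s: 19.3
tool_pos: [0.4819, -0.3933, 0.0314]
tool_rot: [179.9, 0.1, 95.1]
force: [0.1, 0.7, -0.6]
grip_width: 0.0658
grasp_force: 0.0
```

Emit:
steer_hand([
  [0,0,0,0,0.03],
  [0,0,0,0,0.03],
  [0,0,0,0,0.03],
  [0,0,-3,0,0.03],
  [0,0,-7,0,0.03],
  [0,0,-11,0,0.03],
  [0,0,-15,0,0.03],
  [0,0,-16,0,0.03],
])

```text
time_s: 19.97
tool_pos: [0.4843, -0.3941, 0.1967]
tool_rot: [179.6, 0.4, 95.1]
force: [2.2, -0.4, -1.4]
grip_width: 0.0495
grasp_force: 30.0
```

```bash
python3 - <<'E'
from h import *
a=np.radians(-1.9)
for v in([-.062,.078],[.004,.078]):
    p=np.array([.5304,.13])+np.array([[np.cos(a),-np.sin(a)],[np.sin(a),np.cos(a)]])@v;print(p)
    tool((*p,.2),88)
E
```

```text
[0.47102019 0.21001274]
t 19.97 pos [ 0.4843 -0.3941  0.1967] rot [179.56   0.41  95.1 ]
shift [ 0.6028  0.0405 -0.0073] turn [np.float64(7.1)]
[0.5369839 0.2078245]
t 19.97 pos [ 0.4843 -0.3941  0.1967] rot [179.56   0.41  95.1 ]
shift [ 0.5948  0.106  -0.0067] turn [np.float64(7.1)]
```

Emit:
steer_hand([
  [4,0.2,0,0.1,0.03],
  [8,0.5,0,0.2,0.03],
  [12,0.8,0,0.3,0.03],
  [16,1,0,0.4,0.03],
  [20,1.3,0,0.5,0.03],
  [24,1.6,0,0.6,0.03],
  [28,1.9,0,0.7,0.03],
  [32,2.1,0,0.7,0.03],
])

```text
time_s: 20.63
tool_pos: [0.4728, -0.0699, 0.1886]
tool_rot: [-179.9, -0.0, 88.0]
force: [0.2, -0.2, -2.9]
grip_width: 0.0498
grasp_force: 30.0
```

```bash
python3 - <<'E'
from h import *
tool((.471,.210,.2),88)
E
```

```text
t 20.63 pos [ 0.4728 -0.0699  0.1886] rot [-1.7995e+02 -2.0000e-02  8.8040e+01]
shift [ 0.2797 -0.0114 -0.0113] turn [np.float64(0.04)]
```

Converted, 0.28 m is 28, 0.24 m is 24.

Emit:
steer_hand([
  [4,-0.2,0,0,0.03],
  [8,-0.4,0,0,0.03],
  [12,-0.6,0,0,0.03],
  [16,-0.8,0,0,0.03],
  [20,-1,0,0,0.03],
  [24,-1.1,0,0,0.03],
  [28,-1.1,0,0,0.03],
  [28,-1.1,0,0,0.03],
])

```text
time_s: 21.3
tool_pos: [0.4692, 0.2187, 0.1896]
tool_rot: [-179.9, -0.5, 88.8]
force: [-1.1, 1.2, -2.4]
grip_width: 0.0493
grasp_force: 30.0
```

Emit:
steer_hand([
  [0,0,0,0,0.03],
  [0,0,0,0,0.03],
  [0,0,0,0,0.03],
])

```text
time_s: 21.55
tool_pos: [0.472, 0.2064, 0.189]
tool_rot: [-179.9, 0.1, 88.0]
force: [0.1, -0.7, -3.0]
grip_width: 0.0499
grasp_force: 30.0
```

```bash
python3 - <<'E'
from h import *
tool((.471,.210,.047),88)
E
```

```text
t 21.55 pos [0.472  0.2064 0.189 ] rot [-1.7993e+02  7.0000e-02  8.7960e+01]
shift [ 0.0037 -0.001   0.142 ] turn [np.float64(-0.04)]
```

Emit:
steer_hand([
  [0.3,0,3,0,0.03],
  [0.3,0,6,0,0.03],
  [0.3,0,9,0,0.03],
  [0.3,0,12,0,0.03],
  [0.3,0,13.5,0,0.03],
  [0.3,0,14,0,0.03],
  [0.3,0,14,0,0.03],
  [0.3,0,14,0,0.03],
])

```text
time_s: 22.22
tool_pos: [0.4731, 0.2105, 0.0506]
tool_rot: [179.9, -0.0, 88.0]
force: [0.4, 0.5, -3.4]
grip_width: 0.0495
grasp_force: 30.0
```

Emit:
steer_hand([
  [0,0,0,0,0.058],
  [0,0,0,0,0.058],
  [0,0,0,0,0.058],
  [0,0,0,0,0.058],
  [0,0,-4,0,0.058],
  [0,0,-8,0,0.058],
  [0,0,-12,0,0.058],
  [0,0,-14,0,0.065],
])

```text
time_s: 22.88
tool_pos: [0.4739, 0.2128, 0.1949]
tool_rot: [179.6, -0.1, 88.1]
force: [1.2, 1.4, 0.4]
grip_width: 0.0606
grasp_force: 0.0
```

```bash
python3 - <<'E'
from h import *
tool((.5895,-.3745,.2),80.4)
E
```

```text
t 22.88 pos [0.4739 0.2128 0.1949] rot [ 1.7964e+02 -1.0000e-01  8.8130e+01]
shift [-0.5832  0.1347 -0.0053] turn [np.float64(7.73)]
```

Converted, -0.32 m is -32, -0.28 m is -28, 3 degrees is 0.3.

Emit:
steer_hand([
  [-4,0,-1,0,0.085],
  [-8,0,-1,0,0.085],
  [-12,0,-1,0,0.085],
  [-16,0,-1,0,0.085],
  [-20,0,-1,0,0.085],
  [-24,1,-1,0.1,0.085],
  [-28,2,-1,0.2,0.085],
  [-32,3,-1,0.3,0.085],
])

```text
time_s: 23.55
tool_pos: [0.4916, -0.1118, 0.2008]
tool_rot: [179.9, 0.1, 85.0]
force: [1.3, 1.3, 0.4]
grip_width: 0.0847
grasp_force: 0.0
```

Emit:
steer_hand([
  [-3.5,2,0,0.1,0.085],
  [-7,4,0,0.2,0.085],
  [-10.5,6,0,0.3,0.085],
  [-14,8,0,0.4,0.085],
  [-17,9,0,0.5,0.085],
  [-20,10,0,0.5,0.085],
  [-20,10,0,0.5,0.085],
  [-20,10,0,0.5,0.085],
])

```text
time_s: 24.22
tool_pos: [0.5736, -0.3199, 0.1994]
tool_rot: [-180.0, -0.0, 79.9]
force: [0.3, 0.0, 0.1]
grip_width: 0.0849
grasp_force: 0.0
```

```bash
python3 - <<'E'
from h import *
tool((.5895,-.3745,.2),80.4)
c=env.read_camera('top')
for b in blobs(mask(c,*Y,(180,150,480,260)),3):print('bat',cv2.contourArea(b),fit(c,b,(.05,.1),.040,.045))
E
```

```text
t 24.22 pos [ 0.5736 -0.3199  0.1994] rot [-1.7998e+02 -3.0000e-02  7.9860e+01]
shift [-0.0509  0.0253 -0.0006] turn [np.float64(-0.54)]
bat 550.0 [0.4775 0.2132 0.2297 0.9246]
bat 544.0 [ 0.6048  0.2067 -4.2104  0.9431]
bat 57.5 [  0.6042  -0.2962 -12.4002   0.2848]
```

```bash
python3 - <<'E'
from h import *
c=env.read_camera('side');cv2.imwrite('pics/s5.png',np.vstack([cv2.resize(c['color'][60:260,280:540],(780,600))]))
t=env.read_camera('top')
for n,k in(('s',c),('t',t)):
    for b in blobs(mask(k,*Y,(280,60,540,260)),3):
        x,y,w,h=cv2.boundingRect(b);print(n,cv2.contourArea(b),x,y,w,h)
E
```

```text
s 267.0 352 138 28 21
s 146.0 280 117 15 17
s 0.0 520 191 1 1
t 425.0 389 70 23 22
t 53.0 415 175 8 17
t 2.5 425 190 2 4
```

View pics/s5.png

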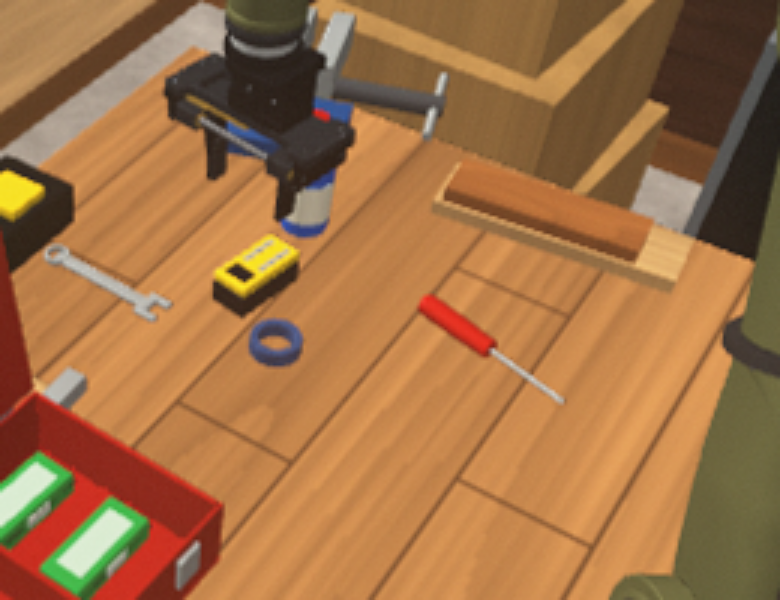

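```bash
python3 - <<'E'
from h import *
c=env.read_camera('side')
print(fit(c,blobs(mask(c,*Y,(320,110,400,180)),1)[0],(.05,.1),.042,.045,-10))
tool((.5895,-.3745,.1),80.4)
E
```

```text
[ 0.5832 -0.37   -8.0189  0.894 ]
t 24.42 pos [ 0.5743 -0.3156  0.2005] rot [ 1.7997e+02 -1.0000e-02  8.0230e+01]
shift [-0.0555  0.0249  0.1005] turn [np.float64(-0.17)]
```

Converted, 0.1 m is 10, 0.08 m is 8.

Emit:
steer_hand([
  [-3,1.2,0,0,0.085],
  [-5.5,2.3,2,0,0.085],
  [-5.5,2.3,5,0,0.085],
  [-5.5,2.3,8,0,0.085],
  [-5.5,2.3,10,0,0.085],
  [-5.5,2.3,10,0,0.085],
  [-5.5,2.3,10,0,0.085],
])

```text
time_s: 25.0
tool_pos: [0.5868, -0.3742, 0.0996]
tool_rot: [-179.9, -0.0, 80.2]
force: [-0.3, -0.1, 0.4]
grip_width: 0.0847
grasp_force: 0.0
```

```bash
python3 - <<'E'
from h import *
tool((.588,-.374,.041),80.9)
E
```

```text
t 25.0 pos [ 0.5868 -0.3742  0.0996] rot [-1.7991e+02 -5.0000e-02  8.0180e+01]
shift [0.0004 0.0012 0.0586] turn [np.float64(-0.72)]
```

Emit:
steer_hand([
  [0,0.1,2.5,-0.07,0.085],
  [0,0.1,5,-0.07,0.085],
  [0,0.1,6,-0.07,0.085],
  [0,0.1,6,-0.07,0.085],
  [0,0.1,6,-0.07,0.03],
  [0,0.1,6,-0.07,0.03],
  [0,0.1,6,-0.07,0.03],
  [0,0.1,6,-0.07,0.03],
], grip_force=35)

```text
time_s: 25.67
tool_pos: [0.589, -0.3764, 0.0417]
tool_rot: [179.9, 0.1, 80.8]
force: [0.3, 0.5, -0.4]
grip_width: 0.0658
grasp_force: 0.0
```

Emit:
steer_hand([
  [0,0,0,0,0.03],
  [0,0,0,0,0.03],
  [0,0,0,0,0.03],
  [0,0,-3,0,0.03],
  [0,0,-7,0,0.03],
  [0,0,-11,0,0.03],
  [0,0,-14,0,0.03],
  [0,0,-15,0,0.03],
])

```text
time_s: 26.33
tool_pos: [0.5904, -0.3766, 0.1957]
tool_rot: [179.6, 0.2, 80.8]
force: [1.1, -0.5, -1.5]
grip_width: 0.0493
grasp_force: 35.0
```

```bash
python3 - <<'E'
from h import *
tool((.541,.21,.2),87)
E
```

```text
t 26.33 pos [ 0.5904 -0.3766  0.1957] rot [1.7956e+02 1.7000e-01 8.0780e+01]
shift [ 0.5711 -0.1427 -0.0071] turn [np.float64(-6.22)]
```

Converted, 0.28 m is 28, 0.245 m is 24.5, -1 degrees is -0.1.

Emit:
steer_hand([
  [3.5,-2,0,-0.1,0.03],
  [7,-4,0,-0.2,0.03],
  [10.5,-6,0,-0.3,0.03],
  [14,-8,0,-0.4,0.03],
  [17.5,-10,0,-0.5,0.03],
  [21,-12,0,-0.6,0.03],
  [24.5,-14,0,-0.6,0.03],
  [28,-14.2,0,-0.6,0.03],
])

```text
time_s: 27.0
tool_pos: [0.4884, -0.0751, 0.1878]
tool_rot: [-179.7, 0.1, 86.7]
force: [0.1, 0.3, -3.1]
grip_width: 0.0494
grasp_force: 35.0
```

```bash
python3 - <<'E'
from h import *
tool((.525,.21,.2),87)
E
```

```text
t 27.0 pos [ 0.4884 -0.0751  0.1878] rot [-1.7968e+02  1.1000e-01  8.6740e+01]
shift [ 0.2867  0.0202 -0.0128] turn [np.float64(-0.26)]
```

Converted, 0.285 m is 28.5, 0.27 m is 27.

Emit:
steer_hand([
  [4,0.2,0,0,0.03],
  [8,0.4,0,0,0.03],
  [12,0.6,0,0,0.03],
  [16,0.8,0,0,0.03],
  [20,1,0,0,0.03],
  [24,1.5,0,0,0.03],
  [27,2,0,0,0.03],
  [28.5,2,0,0,0.03],
])

```text
time_s: 27.67
tool_pos: [0.5277, 0.2118, 0.1886]
tool_rot: [-179.9, -0.2, 87.1]
force: [-0.6, 0.6, -3.1]
grip_width: 0.0497
grasp_force: 35.0
```

Emit:
steer_hand([
  [0,0,0,0,0.03],
  [0,0,0,0,0.03],
  [0,0,0,0,0.03],
])

```text
time_s: 27.92
tool_pos: [0.5284, 0.2051, 0.1886]
tool_rot: [-179.9, 0.1, 86.7]
force: [-0.3, -0.6, -3.5]
grip_width: 0.0496
grasp_force: 35.0
```

```bash
python3 - <<'E'
from h import *
tool((.541,.210,.072),87)
E
```

```text
t 27.92 pos [0.5284 0.2051 0.1886] rot [-1.799e+02  1.000e-01  8.673e+01]
shift [0.0058 0.0125 0.1166] turn [np.float64(-0.27)]
```

Emit:
steer_hand([
  [0.3,1.25,2,0,0.03],
  [0.3,1.25,5,0,0.03],
  [0.3,1.25,8,0,0.03],
  [0.3,1.25,9,0,0.03],
  [0.3,1.25,9,0,0.03],
  [0.3,1.25,9,0,0.03],
])

```text
time_s: 28.42
tool_pos: [0.5417, 0.2079, 0.1002]
tool_rot: [-180.0, 0.0, 86.7]
force: [1.0, 1.1, -2.2]
grip_width: 0.0494
grasp_force: 35.0
```

```bash
python3 - <<'E'
from h import *
tool((.541,.209,.070),87)
E
```

```text
t 28.42 pos [0.5417 0.2079 0.1002] rot [-1.7999e+02  3.0000e-02  8.6690e+01]
shift [ 0.001  -0.0007  0.0302] turn [np.float64(-0.31)]
```

Converted, 0.03 m is 3, 0.028 m is 2.8.

Emit:
steer_hand([
  [0.1,-0.1,1.5,0,0.03],
  [0.1,-0.1,2.8,0,0.03],
  [0.1,-0.1,3,0,0.03],
  [0.1,-0.1,3,0,0.03],
  [0.1,-0.1,3,0,0.03],
  [0.1,-0.1,3,0,0.03],
])

```text
time_s: 28.92
tool_pos: [0.5408, 0.2104, 0.0704]
tool_rot: [180.0, -0.0, 86.8]
force: [0.0, -0.2, -2.9]
grip_width: 0.0494
grasp_force: 35.0
```

Emit:
steer_hand([
  [0,0,0,0,0.06],
  [0,0,0,0,0.06],
  [0,0,0,0,0.06],
  [0,0,0,0,0.06],
  [0,0,-4,0,0.06],
  [0,0,-8,0,0.06],
  [0,0,-12,0,0.06],
  [0,0,-14,0,0.06],
])

```text
time_s: 29.58
tool_pos: [0.5421, 0.2116, 0.2151]
tool_rot: [179.7, -0.1, 86.8]
force: [0.4, -0.3, -0.2]
grip_width: 0.0596
grasp_force: 0.0
```

```bash
python3 - <<'E'
from h import *
tool((.50,.12,.40),88)
c=env.read_camera('side');cv2.imwrite('pics/s6.png',cv2.resize(c['color'][100:360,160:460],None,fx=2,fy=2))
E
```

```text
t 29.58 pos [0.5421 0.2116 0.2151] rot [ 1.7965e+02 -1.3000e-01  8.6810e+01]
shift [-0.0933 -0.0358 -0.1853] turn [np.float64(-1.19)]
```

View pics/s6.png

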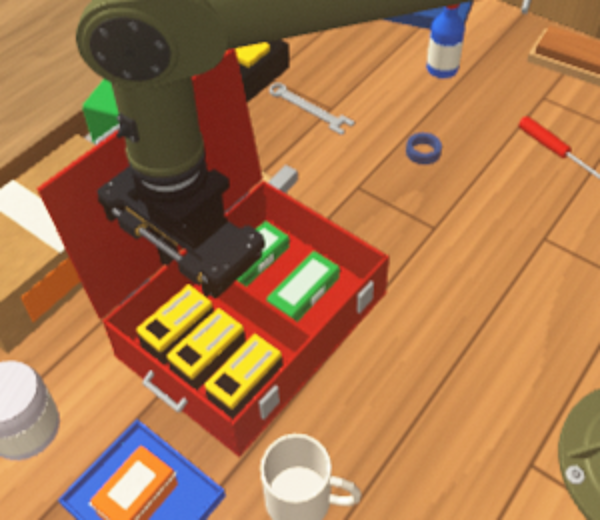

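All three batteries lie flat in the left-hand bay and both cases in the right-hand bay. Next I close the lid by the bar.

Emit:
steer_hand([
  [-1,-2,-3,-0.12,0.03],
  [-4,-3.6,-6,-0.12,0.024],
  [-7,-3.6,-10,-0.12,0.024],
  [-9,-3.6,-14,-0.12,0.024],
  [-9,-3.6,-18,-0.12,0.024],
  [-9,-3.6,-20.5,-0.12,0.024],
  [-9,-3.6,-20.5,-0.12,0.024],
  [-9,-3.6,-20.5,-0.12,0.024],
])

```text
time_s: 30.3
tool_pos: [0.5003, 0.1226, 0.4169]
tool_rot: [179.8, -0.0, 88.0]
force: [-0.2, -0.9, -1.0]
grip_width: 0.0254
grasp_force: 0.0
```

Emit:
steer_hand([
  [0,4,0,0,0.024],
  [0,8,0,0,0.024],
  [0,12,0,0,0.024],
  [0,16,0,0,0.024],
  [0,20,0,0,0.024],
  [0,21.3,0,0,0.024],
  [0,21.3,0,0,0.024],
  [0,21.3,0,0,0.024],
])

```text
time_s: 30.97
tool_pos: [0.7122, 0.116, 0.4121]
tool_rot: [-179.7, -0.0, 88.1]
force: [-0.2, 0.4, 0.1]
grip_width: 0.0242
grasp_force: 0.0
```

```bash
python3 - <<'E'
from h import *
tool((.715,.123,.292),88.1)
c=env.read_camera('top');cv2.imwrite('pics/t7.png',cv2.resize(c['color'][80:280,120:340],None,fx=3,fy=3))
E
```

```text
t 30.97 pos [0.7122 0.116  0.4121] rot [-1.7975e+02 -2.0000e-02  8.8100e+01]
shift [0.0071 0.0031 0.1201] turn [np.float64(-0.0)]
```

View pics/t7.png

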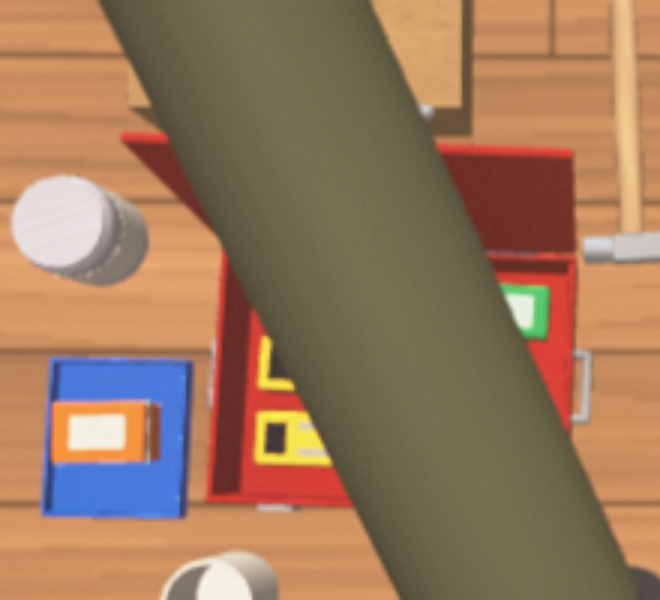

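Converted, 0.075 m is 7.5, 0.06 m is 6.

Emit:
steer_hand([
  [0.7,0.3,3,0,0.026],
  [0.7,0.3,6,0,0.026],
  [0.7,0.3,7.5,0,0.026],
  [0.7,0.3,7.5,0,0.026],
  [0.7,0.3,7.5,0,0.026],
  [0.7,0.3,7.5,0,0.026],
])

```text
time_s: 31.52
tool_pos: [0.7152, 0.1216, 0.3425]
tool_rot: [179.8, -0.0, 88.0]
force: [0.0, -0.7, 0.2]
grip_width: 0.0258
grasp_force: 0.0
```

```bash
python3 - <<'E'
from h import *
tool((.7155,.123,.292),88.1)
E
```

```text
t 31.52 pos [0.7152 0.1216 0.3425] rot [179.83  -0.    87.97]
shift [0.0014 0.0001 0.0505] turn [np.float64(-0.13)]
```

Converted, 0.05 m is 5, 0.04 m is 4.

Emit:
steer_hand([
  [0.1,0,1.5,0,0.026],
  [0.1,0,3,0,0.026],
  [0.1,0,4,0,0.026],
  [0.1,0,5,0,0.026],
  [0.1,0,5,0,0.026],
  [0.1,0,5,0,0.026],
])

```text
time_s: 32.02
tool_pos: [0.7156, 0.1225, 0.2902]
tool_rot: [180.0, 0.0, 88.0]
force: [-0.7, 0.1, 0.3]
grip_width: 0.026
grasp_force: 0.0
```

Emit:
steer_hand([
  [0,0,0,0,0],
  [0,0,0,0,0],
  [0,0,0,0,0],
  [0,0,0,0,0],
], grip_force=30)

```text
time_s: 32.35
tool_pos: [0.7126, 0.123, 0.2908]
tool_rot: [-179.6, 0.1, 88.1]
force: [-10.1, -1.3, 4.3]
grip_width: 0.0098
grasp_force: 30.0
```

Emit:
steer_hand([
  [0,-1.47,-0.37,0,0],
  [0,-2.87,-0.72,0,0],
  [0,-4.64,-1.02,0,0],
  [0,-6.44,-1.16,0,0],
  [0,-8.24,-1.14,0,0],
  [0,-10.03,-0.97,0,0],
  [0,-11.81,-0.64,0,0],
  [0,-13.54,-0.16,0,0],
])

```text
time_s: 33.02
tool_pos: [0.5818, 0.1277, 0.2934]
tool_rot: [179.6, -0.0, 88.0]
force: [4.4, 0.4, -0.8]
grip_width: 0.0102
grasp_force: 30.0
```

Emit:
steer_hand([
  [0,0,0,0,0],
  [0,0,0,0,0],
])

```text
time_s: 33.18
tool_pos: [0.579, 0.1278, 0.2924]
tool_rot: [-179.9, 0.1, 88.0]
force: [-6.2, 0.3, 5.0]
grip_width: 0.0098
grasp_force: 30.0
```

```bash
python3 - <<'E'
from h import *
tool((.5793,.128,.2925),88.1)
E
```

```text
t 33.18 pos [0.579  0.1278 0.2924] rot [-1.7991e+02  7.0000e-02  8.8020e+01]
shift [ 0.0002  0.0003 -0.0001] turn [np.float64(-0.08)]
```

Converted, 0.087 m is 8.7, 0.0721 m is 7.21.

Emit:
steer_hand([
  [0,-1.75,0.63,0,0],
  [0,-3.4,1.41,0,0],
  [0,-4.97,2.32,0,0],
  [0,-6.43,3.37,0,0],
  [0,-7.8,4.54,0,0],
  [0,-9.07,5.82,0,0],
  [0,-10.22,7.21,0,0],
  [0,-11.23,8.7,0,0],
])

```text
time_s: 33.85
tool_pos: [0.47, 0.1321, 0.2057]
tool_rot: [179.7, -0.1, 88.0]
force: [2.0, 1.1, 0.9]
grip_width: 0.0101
grasp_force: 30.0
```

Emit:
steer_hand([
  [0,0,0,0,0],
  [0,0,0,0,0],
])

```text
time_s: 34.02
tool_pos: [0.4688, 0.1321, 0.2042]
tool_rot: [179.9, -0.1, 88.0]
force: [4.0, 2.5, -7.9]
grip_width: 0.0096
grasp_force: 30.0
```

```bash
python3 - <<'E'
from h import *
tool((.4421,.1325,.1425),88.1)
E
```

```text
t 34.02 pos [0.4688 0.1321 0.2042] rot [ 1.7992e+02 -9.0000e-02  8.8030e+01]
shift [-0.0006 -0.0268  0.0616] turn [np.float64(-0.07)]
```

Converted, 0.0664 m is 6.64, 0.049 m is 4.9.

Emit:
steer_hand([
  [0,-0.89,1.57,0,0],
  [0,-1.64,3.2,0,0],
  [0,-2.24,4.9,0,0],
  [0,-2.65,6.64,0,0],
  [0,-2.65,6.85,0,0],
  [0,-2.65,6.9,0,0],
  [0,-2.65,6.9,0,0],
])

```text
time_s: 34.6
tool_pos: [0.442, 0.1331, 0.1359]
tool_rot: [-180.0, -0.1, 88.0]
force: [-0.2, 2.8, -2.7]
grip_width: 0.01
grasp_force: 30.0
```

Emit:
steer_hand([
  [0,0,0.1,0,0],
  [0,0,0.2,0,0],
  [0,0,0.3,0,0],
  [0,0,0.3,0,0],
  [0,0,0.3,0,0],
])

```text
time_s: 35.02
tool_pos: [0.4421, 0.1331, 0.1356]
tool_rot: [-179.9, 0.1, 88.0]
force: [-10.7, -1.2, 23.7]
grip_width: 0.01
grasp_force: 30.0
```

The lid is seated: z has stopped moving and there is 24 N upward. I release the bar, retreat and check.

Converted, -0.11 m is -11, -0.07 m is -7.

Emit:
steer_hand([
  [0,0,-0.2,0,0.03],
  [0,0,-0.2,0,0.04],
  [0,0,-0.2,0,0.04],
  [0,0,-0.2,0,0.04],
  [0,0,-0.2,0,0.04],
  [0,0,-3,0,0.04],
  [0,0,-7,0,0.04],
  [0,0,-11,0,0.04],
])

```text
time_s: 35.68
tool_pos: [0.4404, 0.1323, 0.2429]
tool_rot: [-179.8, -0.0, 88.0]
force: [0.9, -1.4, 0.7]
grip_width: 0.0395
grasp_force: 0.0
```

Emit:
steer_hand([
  [-4,0,-3,0,0.04],
  [-8,0,-6,0,0.04],
  [-12,0,-8,0,0.04],
  [-16,0,-10,0,0.04],
  [-20,0,-10,0,0.04],
  [-24,0,-10,0,0.04],
  [-28,0,-10,0,0.04],
  [-32,0,-10,0,0.04],
])

```text
time_s: 36.35
tool_pos: [0.4304, -0.1757, 0.3427]
tool_rot: [180.0, 0.1, 88.0]
force: [1.2, 0.7, 0.0]
grip_width: 0.0402
grasp_force: 0.0
```

Emit:
steer_hand([
  [0,0,0,0,0.04],
  [0,0,0,0,0.04],
  [0,0,0,0,0.04],
  [0,0,0,0,0.04],
])

```text
time_s: 36.68
tool_pos: [0.4312, -0.1719, 0.3424]
tool_rot: [-180.0, -0.0, 88.1]
force: [-0.8, -0.1, 0.2]
grip_width: 0.0401
grasp_force: 0.0
```

```bash
python3 - <<'E'
from h import *
c=env.read_camera('top')
print('chest',fit(c,blobs(mask(c,*RED,(170,140,330,260)),1)[0],(.232,.318),0,.0985,0))
print('screw',fit(c,blobs(mask(c,*O,(120,170,200,270)),1)[0],(.055,.085),.004,.049))
s=env.read_camera('side')
cv2.imwrite('pics/s8.png',cv2.resize(s['color'][60:,60:560],(800,544)))
E
```

```text
chest [ 0.5304  0.1301 -1.8726  0.9933]
screw [ 0.4827  0.4098 -0.0514  0.7977]
```

View pics/s8.png

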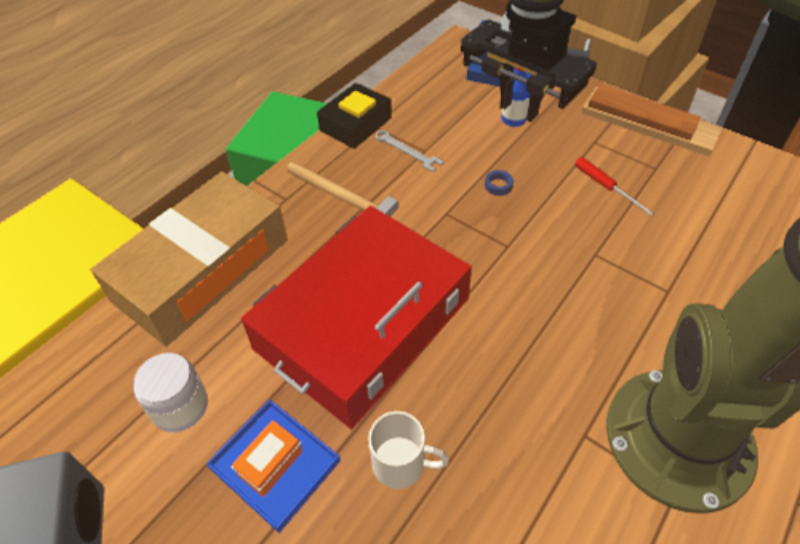

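The lid is shut and fits the original silhouette again. The screw box is in the tray, and the bench is clear apart from the bystanders, which have not moved.

```bash
python3 -c "
from cell import env
print(env.sign_off())"
```

```text
the job is handed in; nothing more can be done
None
```

The job is handed in at about 37 s of the 210 s allowed: the screw box is in the tray, both batteries and the one case from the bench are in their bays, the lid is shut, and no bystander was disturbed; sign-off returned no verdict.

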